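Register a mounted linocut on the proof press

ROBOT

A 7-joint arm with a two-finger parallel gripper is mounted at the origin on the work surface. World frame = base frame: x ahead of the robot, y to its left, z up, the work surface at z = 0. Lengths are in mm, angles in rad, forces in N, time in s.
With the tool pointing down it reaches from about 425 to 800 mm from the base axis. Payload 8.3 kg.
Tool frame: the origin (TCP) lies at the very end of the fingers, on their centre line; the grasp point (between the pads) lies tcp_to_grasp behind it (tcp_to_grasp is the distance from the TCP to the grasp point, in mm); z points along the fingers, x is the direction in which the jaws open and shut, and the axes are right-handed (so a half turn about z gives the same grasp; the last joint's range is limited). The gripper opens to 85 mm and grips with 20 to 120 N. Pads are 22 mm wide; open, the fingers measure 114 mm over their backs; the gripper's body (76 mm by 85 mm) begins 54 mm behind the grasp point. The pads swing forward as they close: fully open they stand 13 mm farther back than shut.
Start: joints at [1.132, 0.383, 0.016, 1.37, -0.006, 1.388, -0.046], TCP at [229.42, -581.351, 231.279] pointing down, gripper open.
Joint ranges: [-2.95, 2.95], [-0.25, 2.06], [-1.52, 1.56], [0.18, 2.33], [-1.44, 4.58], [0.02, 2.06], [-3.01, 3.01]. Speed limits (rad/s): [2.39, 2.39, 3.01, 3.01, 3.14, 3.14, 3.14].

INTERFACE

Orientations are given as a rotation vector (axis times angle).
In Python, from workcell import read_state, camera, camera_params, hand_in, tcp_to_grasp gives the robot as it stands.
- The arm moves only by the tool play_rows, never from a script. Its arguments are lists of equal length, an entry for each row: "hand": the opening, from -1 (shut) to 1 (fully open); "travel": the shift along the tool's x, y, z in m, a list of three; "delta_rot": the turn, a rotation vector about the tool's x, y, z in rad, a list of three. A call has 1 to 5 rows; each row shifts and turns the commanded pose from where the row before left it, along the tool's axes as they then stand; what a row does not reach is not made up. A row lasts 1/10 s, in which the tool goes at most 50 mm and 8.59 degrees, less where a joint would pass 70% of its speed; a pose out of reach is approached as far as the arm can. A call is refused whole if a number of a shift passes 0.05 or a number of a turn 0.15, either way. A call with a gripper value outside its range is refused whole. The fingers move at their own pace and stop on an object; the grip force is fixed at half the most. Time passes only in rows, so rows that do not move let the fingers close. It gives the time, the measured TCP pose, the force and the opening at its end, in the units of the state.
- read_state(): the state, without advancing time (a new reading comes with each control period).
- camera(name): name is "scene" or "top" or "wrist"; returns the picture (384x512x3 uint8, blue, green, red); there is no depth.
- camera_params(name): a dict with "fx", "fy", "cx", "cy" (pixels), "dist" ([k1, k2, p1, p2, k3] as OpenCV has them; the pictures are not rectified), "extrinsics" (4x4, takes a point from camera to world coordinates); the wrist camera has in their place "T_tool_cam" (4x4, takes a point from camera to tool coordinates, whose origin is the TCP and whose axes are the tool frame's). Camera axes: x right, y up, looking along -z (the intrinsics and any distortion apply to the point x, -y, -z); pixel columns grow to the right and rows downward; lengths in mm; the calibration is good to about 2 mm. A picture is of the moment at which its call begins: read the wrist's pose just before it. camera_params takes no time and is no camera call.
- hand_in(): hands the job in, once; it reports no verdict.
The state is a dict: "time_s": time; "joint_positions": joint angles; "joint_velocities": joint speeds; "joint_efforts": joint torques, N m; "eef_pos": TCP position; "tool_rot": TCP orientation; "contact_force": force on the tool from outside, world axes, zero at the start; "moment": the same for the moment, N m; "opening": finger opening in mm.
Only numpy, scipy, OpenCV 4.12 (cv2) and the standard library are available. Lean on these libraries where they do the work, as an engineer would, in place of code of your own. Each camera call takes 0.05 s, during which the arm holds its last target. There are 200 camera calls.

TASK

The mounted linocut lies loose and askew on the bed of the tabletop proof press. Push it gently along the bed, without lifting it, until it sits squarely in the corner, one edge flush against the wooden side strip and one flush against the dark steel head bar, and slide the lock-up bar up until it meets the free end of the block. Only push with the fingers: do not grip the block or the bar, and leave the loose wood sticks, the ink tin and the brayer where they are.

Things in the scene. Friction and masses are not known exactly. Their poses are not given: they have to be found in the camera images.
- press: Tabletop proof press, fixed on the bench: a flat bed 45 mm above the bench (z = 0.045). Origin on the bench under the middle of the working zone; press x points away from the robot across the bed (330 mm wide), press y to the left along it (y = -430 to +300 mm). Two steel rails 20 mm wide, 23.3 mm high above the bed, run along y, centred at x = -145 and +145 mm
- bed_corner (a point): point on the bed surface in the inside corner between the faces of the wooden side strip and the head bar (press x = +115, y = +185 mm); axes as the press. The block's far left lower corner belongs here
- side_strip (a point): middle of the top edge of the working face of the fixed wooden side strip: 16 mm high above the bed, 20 mm wide, lying along the inside of the far rail, its face at press x = +115 mm from y = -290 to +185 mm; axes as the press
- head_bar (a point): middle of the top edge of the working face of the fixed dark steel head bar: 18 mm high above the bed, 25 mm thick, crossing the bed from rail to rail, its face at press y = +185 mm; axes as the press
- carriage (a point): middle of the roller carriage's handle, 185 mm above the bench. The carriage is parked and fixed at the right end of the press: keep clear of it. It fills press y = -410 to -320 mm, x = -180 to +180 mm, up to 200 mm above the bench
- linocut_center (a point): centre, half-way up, of the mounted linocut: a loose wooden block with a black lino face and pale carved leaves, 100 (its x) x 130 (its y) x 23.3 mm high, 0.17 to 0.34 kg. Slides with 1 to 3 N. It starts turned up to 0.35 rad from the press; home, its axes match the press axes and its centre is 50 mm from the side strip and 65 mm from the head bar
- linocut: the same block; origin at the centre of its underside, axes as above. Push it with less than 25 N
- linocut_corner (a point): far left lower corner of the block (its own +50, +65 mm), the one that goes into the bed corner
- linocut_end (a point): middle of the block's right-hand end face (its own y = -65 mm), 9 mm above its underside; the lock-up bar is to meet this face
- lockup_bar (a joint): travel of the lock-up bar along the bed in m: 0 = parked at the right, growing towards the head bar (press +y), 0.27 at most. Guided in the bed, it only slides, takes about 4 N to move (push with less than 25 N) and stays where it is left. It meets the block in its home place at about 0.230
- bar_face (a point): middle of the lock-up bar's left face (towards the block), 9 mm above the bed, at press x = 0; axes as the press. The bar is steel, 25 mm thick (press y), 18 mm high, from press x = -133 to +111 mm. It is pushed on its right-hand face, 25 mm to the right (press -y) of this point
- stick_a_center (a point): centre of a loose stick of wood furniture, 150 x 20 x 16 mm, lying on the bed behind the head bar; leave alone
- stick_b_center (a point): centre of a second, paler loose stick of wood furniture, 100 x 20 x 16 mm, lying on the bed behind the head bar; leave alone
- ink_slab: stone inking slab on the bench to the left of the press, 320 (its x) x 150 (its y) x 12 mm, fixed; origin at the centre of its underside
- ink_tin_center (a point): centre of a loose round blue ink tin, 72 mm across, 55 mm high, standing on the slab; leave alone
- brayer_center (a point): middle of a loose hand roller (brayer) lying on the slab: about 185 mm long along its own x, 112 mm wide at the black roller, 38 mm high; leave alone
There are look-alikes about, which are no part of the job. Of the things like the linocut, leave any that is green; of the rest the larger one is meant.

How it is judged:
By the outcome, as a careful person would: the job done as asked, in the order asked, and still so for the second after the job is handed in, with the robot touching nothing.
It also fails if it takes over 64 s, if anything falls off the work surface, if the arm or the gripper's body presses on something with over 40 N, if the wrist force passes 120 N, or if a joint passes its speed limit or range.

## Working session

There is one attempt and no reset: what is moved stays moved. The work goes in short steps, Python scripts to look and compute and a tool call to move; the robot and the scene stay as the last step left them, time stands still between calls to the robot, and variables do not carry over. Pictures are saved under pics/ and viewed, about 8 in all and at most 12, crops included, and the job is handed in when it is done.

Besides the shell and the picture viewer there is one more tool, called after "Call:" as name(argument=value, ...), one argument or row to a line, values as JSON. play_rows: Moves the arm, as the interface text tells. Its arguments: {"type":"object","properties":{"hand":{"type":"array","items":{"type":"number"}},"travel":{"type":"array","items":{"type":"array","items":{"type":"number"}}},"delta_rot":{"type":"array","items":{"type":"array","items":{"type":"number"}}}},"required":["hand","travel","delta_rot"]}

```bash
mkdir -p pics; ls; cat > h.py <<'E'
import numpy as np, cv2, json
from workcell import *
from scipy.spatial.transform import Rotation as R
def K(p): return np.array([[p['fx'],0,p['cx']],[0,p['fy'],p['cy']],[0,0,1.]])
def ext(name):
    p=camera_params(name)
    if name!='wrist': return p,np.array(p['extrinsics'])
    s=read_state(); T=np.eye(4); T[:3,:3]=R.from_rotvec(s['tool_rot']).as_matrix(); T[:3,3]=s['eef_pos']
    return p,T@np.array(p['T_tool_cam'])
def unproj(p,E,uv,z):
    n=cv2.undistortPoints(np.array(uv,float).reshape(-1,1,2),K(p),np.array(p['dist'],float)).reshape(-1,2)
    d=np.c_[n[:,0],-n[:,1],-np.ones(len(n))]@E[:3,:3].T
    t=(np.asarray(z)-E[2,3])/d[:,2]
    return E[:3,3]+d*t[:,None]
def proj(p,E,X):
    c=(np.atleast_2d(X)-E[:3,3])@E[:3,:3]
    c=c*[1,-1,-1]
    return cv2.projectPoints(c,np.zeros(3),np.zeros(3),K(p),np.array(p['dist'],float))[0].reshape(-1,2)
E
python3 - <<'E'
from h import *
s=read_state(); print(s, tcp_to_grasp)
a=camera('top'); b=camera('scene')
cv2.imwrite('pics/top0.png',a);cv2.imwrite('pics/scene0.png',b)
cv2.imwrite('pics/top.png',cv2.resize(a,(800,600),interpolation=cv2.INTER_CUBIC))
for n in('top','scene'): print(n,camera_params(n))
E
```

```text
pics
{'time_s': 0.0, 'joint_positions': array([ 1.13208221,  0.38423108,  0.01634452,  1.37114228, -0.00633636,
        1.38819655, -0.04647983]), 'joint_velocities': array([ 0.00030581,  0.00045892,  0.00138754,  0.00052597,  0.00194741,
        0.00059142, -0.00131119]), 'joint_efforts': array([-1.98184398e-05, -6.27588058e+01,  8.44686683e-01, -3.71828270e+01,
        1.67894724e-02,  1.40359622e-02,  1.71294147e-05]), 'eef_pos': array([ 229.27287839, -580.89402808,  230.28840993]), 'tool_rot': array([-2.59649599e+00,  1.76661274e+00,  2.49443328e-03]), 'contact_force': array([0.02610175, 0.00851263, 0.11439219]), 'moment': array([0.03212603, 0.06267016, 0.05206958]), 'opening': 85.27497696218136} 18.700000000000003
top {'fx': 387.96544568713216, 'fy': 387.96544568713216, 'cx': 258.43567187398224, 'cy': 183.13603075891842, 'dist': array([0.03854509, 0.        , 0.        , 0.        , 0.        ]), 'extrinsics': array([[ 4.04297564e-03,  9.97985339e-01, -6.33160185e-02,
         4.92962314e+02],
       [-9.99701703e-01,  2.50860724e-03, -2.42942690e-02,
         2.26050478e+01],
       [-2.40864893e-02,  6.33953527e-02,  9.97697785e-01,
         1.19795629e+03],
       [ 0.00000000e+00,  0.00000000e+00,  0.00000000e+00,
         1.00000000e+00]])}
scene {'fx': 452.4081923733798, 'fy': 452.4081923733798, 'cx': 247.64548146642176, 'cy': 192.7244865811808, 'dist': array([0.03382266, 0.        , 0.        , 0.        , 0.        ]), 'extrinsics': array([[ 8.83467639e-01, -3.27966297e-01,  3.34549009e-01,
         1.10803885e+03],
       [ 4.68450474e-01,  6.08884064e-01, -6.40167439e-01,
        -9.89492241e+02],
       [ 6.25178459e-03,  7.22286857e-01,  6.91565334e-01,
         1.23040877e+03],
       [ 0.00000000e+00,  0.00000000e+00,  0.00000000e+00,
         1.00000000e+00]])}
```

View pics/top.png

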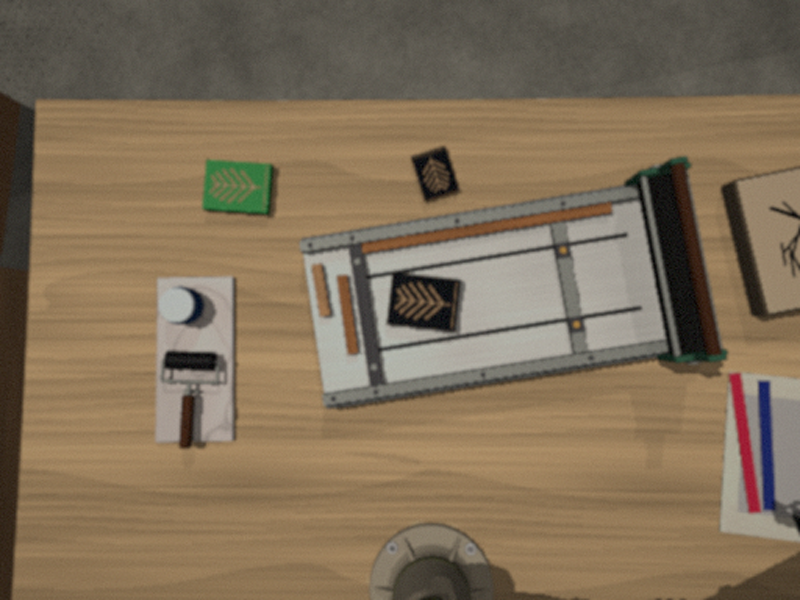

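View pics/scene0.png

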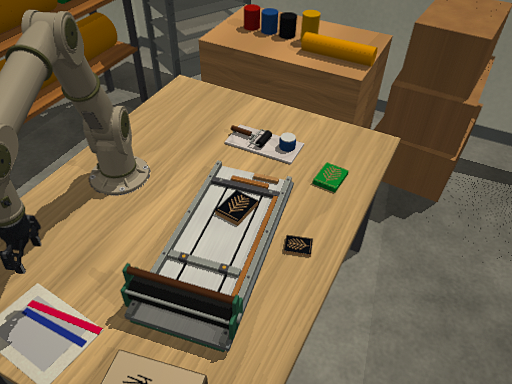

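```bash
python3 - <<'E'
import cv2
a=cv2.imread('pics/top0.png')[115:265,190:340]
cv2.imwrite('pics/c1.png',cv2.resize(a,(600,600),interpolation=cv2.INTER_CUBIC))
E
```

```text
(no output)
```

View pics/c1.png

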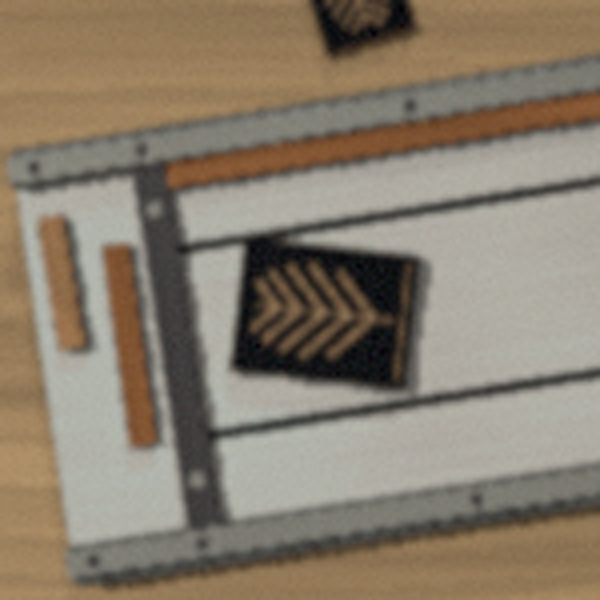

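```bash
python3 - <<'E'
from h import *
from scipy.optimize import least_squares
p,E=ext('top')
c=lambda L,s,o:(np.array(L,float)+.5)/s-.5+np.array(o)
P=c([[10,155],[73,580],[170,187],[222,522]],4,[190,115])
P=np.vstack([P,c([[612,214]],1.5625,[0,0])])
X=np.array([[155,300],[-155,300],[115,185],[-135,185],[115,-290]]);Z=[68.3,68.3,61,63,61]
W=unproj(p,E,P,Z)[:,:2]
Rm=lambda t:np.array([[np.cos(t),-np.sin(t)],[np.sin(t),np.cos(t)]])
f=lambda q,X:X@Rm(q[2]).T+q[:2]
r=least_squares(lambda q:(f(q,X)-W).ravel(),[550,0,0],x_scale=[100,100,1],loss='soft_l1',f_scale=3)
q=r.x;print('press',q,'\nres',(f(q,X)-W).round(1).tolist())
B=unproj(p,E,c([[247,238],[427,258],[407,387],[233,370]],4,[190,115]),68.3)[:,:2]
bx=np.array([[50,65],[50,-65],[-50,-65],[-50,65]])
r=least_squares(lambda b:(f(b,bx)-B).ravel(),[550,0,0],x_scale=[100,100,1]);b=r.x
print('block',b,(f(b,bx)-B).round(1).tolist())
inv=lambda q,w:(w-q[:2])@Rm(q[2])
print('block in press',inv(q,b[:2]),b[2]-q[2]); print(inv(q,f(b,bx)).round(1).tolist())
L=unproj(p,E,c([[552,226],[575,353],[567,224],[588,351]],1.5625,[0,0]),63)[:,:2]
print('bar',inv(q,L).round(1).tolist(), 'tcp', inv(q,np.array([229.3,-580.9])))
print(f(q,np.array([[0,-45],[0,-72],[0,185],[115,185],[0,-310]])).round(1))
E
```

```text
press [ 5.44681357e+02 -7.35537179e+01  1.57456154e-01] 
res [[-1.1, 1.5], [1.4, 3.3], [-0.0, -1.0], [-2.3, -0.2], [2.0, -4.0]]
block [ 5.36300478e+02  1.13403382e+01 -1.10682679e-01] [[2.2, -0.5], [2.2, 1.6], [-3.5, -2.0], [-0.9, 0.9]]
block in press [ 5.03472367 85.15803813] -0.268138832624578
[[70.5, 134.6], [36.0, 9.2], [-60.4, 35.7], [-26.0, 161.1]]
bar [[108.8, -172.0], [-130.8, -173.7], [108.1, -200.0], [-130.7, -197.7]] tcp [-391.03500462 -451.61629261]
[[ 551.7 -118. ]
 [ 556.  -144.7]
 [ 515.7  109.2]
 [ 629.2  127.2]
 [ 593.3 -379.7]]
```

Call:
play_rows(
  hand=[0,0,0,0,0],
  travel=[
    [0,-0.03,0],
    [0,-0.03,0],
    [-0.02,-0.03,0],
    [-0.03,-0.03,0],
    [-0.03,-0.03,0],
  ],
  delta_rot=[
    [0,0,0.109],
    [0,0,0.109],
    [0,0,0],
    [0,0,0],
    [0,0,0],
  ],
)

```text
time_s: 0.6
eef_pos: [363.2, -467.9, 230.5]
tool_rot: [-2.389, 2.04, 0.002]
contact_force: [0.8, 0.1, -0.0]
opening: 42.7
```

Call:
play_rows(
  hand=[0,0,0,0,0],
  travel=[
    [-0.04,-0.025,0],
    [-0.04,-0.025,0],
    [-0.04,-0.025,0],
    [-0.04,-0.025,0],
    [-0.04,-0.025,0],
  ],
  delta_rot=[
    [0,0,0],
    [0,0,0],
    [0,0,0],
    [0,0,0],
    [0,0,0],
  ],
)

```text
time_s: 1.1
eef_pos: [454.8, -250.2, 231.1]
tool_rot: [2.39, -2.039, -0.001]
contact_force: [0.8, -0.3, -0.3]
opening: 42.4
```

Call:
play_rows(
  hand=[0,0,0,0,0],
  travel=[
    [-0.04,0,0],
    [-0.04,0,0],
    [-0.04,0,0],
    [-0.04,0,0],
    [-0.04,0,0],
  ],
  delta_rot=[
    [0,0,0],
    [0,0,0],
    [0,0,0],
    [0,0,0],
    [0,0,0],
  ],
)

```text
time_s: 1.6
eef_pos: [422.4, -53.0, 231.1]
tool_rot: [2.389, -2.039, -0.0]
contact_force: [0.8, 0.1, 0.3]
opening: 42.6
```

```bash
cat >> h.py <<'E'
q=np.array([544.7,-73.55,0.15746])
Rm=lambda t:np.array([[np.cos(t),-np.sin(t)],[np.sin(t),np.cos(t)]])
f=lambda q,X:X@Rm(q[2]).T+q[:2]
inv=lambda q,w:(np.asarray(w)-q[:2])@Rm(q[2])
def st():
    s=read_state(); M=R.from_rotvec(s['tool_rot']).as_matrix()
    print('t',round(s['time_s'],2),'press',inv(q,s['eef_pos'][:2]).round(1),'z',s['eef_pos'][2].round(1),'yaw',np.degrees(np.arctan2(M[1,0],M[0,0])).round(2),'tilt',M[:,2].round(3),'op',round(s['opening'],1),'F',s['contact_force'].round(1))
    return s,M
def tgt(px,py,z):
    s,M=st(); d=np.r_[f(q,np.array([px,py])),z]-s['eef_pos']; print('tool delta mm',(M.T@d).round(1))
E
python3 -c "
from h import *
tgt(-100,72,180)"
```

```text
t 1.6 press [-117.6   39.4] z 231.1 yaw -80.95 tilt [-0. -0. -1.] op 42.6 F [0.8 0.1 0.3]
tool delta mm [-32.6 -17.6  51.1]
```

Call:
play_rows(
  hand=[0,0],
  travel=[
    [-0.032,-0.018,0.0],
    [0,0,0],
  ],
  delta_rot=[
    [0,0,0],
    [0,0,0],
  ],
)

```text
time_s: 1.8
eef_pos: [436.4, -15.0, 231.5]
tool_rot: [-2.396, 2.029, 0.0]
contact_force: [-0.1, -0.0, 1.0]
opening: 42.8
```

```bash
python3 - <<'E'
from h import *
st(); p,E=ext('wrist'); np.savez('pics/w1.npz',E=E)
a=camera('wrist'); 
cv2.imwrite('pics/w1.png',cv2.resize(a,(800,600),interpolation=cv2.INTER_CUBIC))
for n,X in dict(corner=[115,185,45],c61=[115,185,61],hb=[0,185,63],strip=[115,40,61]).items():
  print(n,(proj(p,E,np.r_[f(q,np.array(X[:2])),X[2]])*1.5625).round(0))
E
```

```text
t 1.8 press [-97.8  74.8] z 231.5 yaw -80.51 tilt [ 0.001  0.001 -1.   ] op 42.8 F [-0.1 -0.   1. ]
corner [[228. -60.]]
c61 [[218. -72.]]
hb [[234. 126.]]
strip [[456. -72.]]
```

View pics/w1.png

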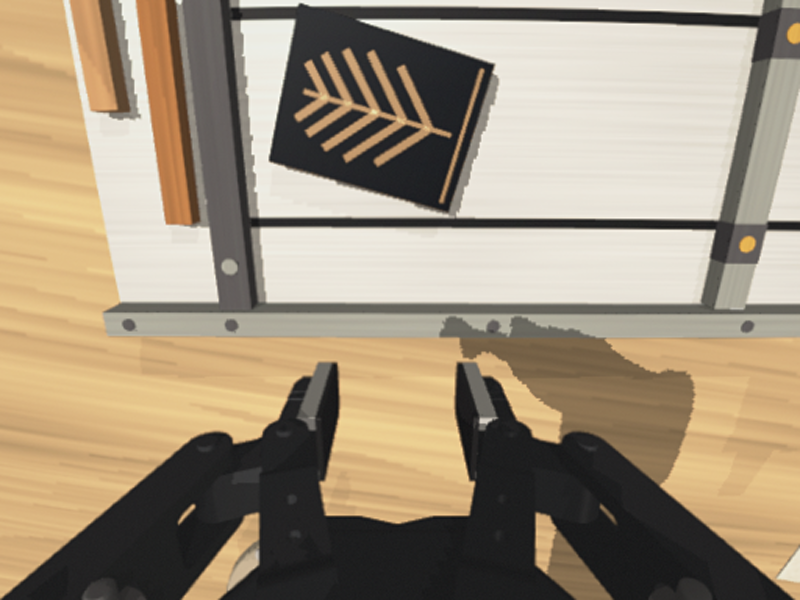

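```bash
python3 - <<'E'
from h import *
from scipy.optimize import least_squares
p=camera_params('wrist');E=np.load('pics/w1.npz')['E']
U=lambda L,z:inv(q,unproj(p,E,(np.array(L,float)+.5)/1.5625-.5,z)[:,:2])
B=U([[304,5],[493,65],[448,213],[270,160]],68.3)
bx=np.array([[50,65],[50,-65],[-50,-65],[-50,65]])
b=least_squares(lambda b:(f(b,bx)-B).ravel(),[0,80,0],x_scale=[100,100,1]).x
print('block',b,(f(b,bx)-B).round(1).tolist());print(f(b,bx).round(1).tolist())
print('rail end outer/inner',U([[106,338],[104,312]],68.3),'rail outer right',U([[790,337]],68.3),'hb top',U([[230,40],[252,300]],63))
tgt(-97,72,50)
E
```

```text
block [ 7.6791117  86.97737936 -0.27489681] [[2.6, 2.7], [0.3, -3.6], [-1.7, -1.2], [-1.3, 2.0]]
[[73.4, 136.0], [38.2, 10.8], [-58.1, 38.0], [-22.8, 163.1]]
rail end outer/inner [[-154.27873303  301.45758104]
 [-132.57869774  298.49680449]] rail outer right [[-149.37607544 -236.5003413 ]] hb top [[  52.68225243  182.92281323]
 [-123.68879241  184.65653771]]
t 1.85 press [-98.6  72.1] z 231.3 yaw -80.67 tilt [ 0.  0. -1.] op 43.0 F [ 0.  -1.1  0. ]
tool delta mm [  0.2  -1.6 181.3]
```

Call:
play_rows(
  hand=[0,0,0,0,0],
  travel=[
    [0,0,0.04],
    [0,0,0.04],
    [0,0,0.04],
    [0,0,0.04],
    [0,0,0.018],
  ],
  delta_rot=[
    [0,0,0],
    [0,0,0],
    [0,0,0],
    [0,0,0],
    [0,0,0],
  ],
)

```text
time_s: 2.35
eef_pos: [433.1, -21.5, 49.7]
tool_rot: [2.385, -2.039, -0.007]
contact_force: [-0.3, -0.4, 0.4]
opening: 42.7
```

Call:
play_rows(
  hand=[0,0,0,0,0],
  travel=[
    [0,-0.006,0],
    [0,-0.006,0],
    [0,-0.005,0],
    [0,-0.005,0],
    [0,-0.005,0],
  ],
  delta_rot=[
    [0,0,0],
    [0,0,0],
    [0,0,0],
    [0,0,0],
    [0,0,0],
  ],
)

```text
time_s: 2.85
eef_pos: [463.8, -16.0, 54.3]
tool_rot: [-2.389, 2.039, -0.003]
contact_force: [0.5, -0.1, -0.8]
opening: 42.5
```

Call:
play_rows(
  hand=[0,0,0,0,0],
  travel=[
    [0,-0.005,0],
    [0,-0.005,0],
    [0,-0.005,0],
    [0,-0.005,0],
    [0,-0.005,0],
  ],
  delta_rot=[
    [0,0,0],
    [0,0,0],
    [0,0,0],
    [0,0,0],
    [0,0,0],
  ],
)

```text
time_s: 3.35
eef_pos: [487.5, -12.0, 53.2]
tool_rot: [2.389, -2.039, -0.0]
contact_force: [-0.6, -1.0, 0.5]
opening: 42.8
```

```bash
python3 -c "
from h import *
st()"
```

```text
t 3.35 press [-46.8  69.7] z 53.2 yaw -80.96 tilt [-0.  0. -1.] op 42.8 F [-0.6 -1.   0.5]
```

Call:
play_rows(
  hand=[0,0,0,0,0],
  travel=[
    [0,-0.005,0],
    [0,-0.005,0],
    [0,-0.005,0],
    [0,-0.005,0],
    [0,-0.005,0],
  ],
  delta_rot=[
    [0,0,0],
    [0,0,0],
    [0,0,0],
    [0,0,0],
    [0,0,0],
  ],
)

```text
time_s: 3.85
eef_pos: [512.2, -7.9, 53.3]
tool_rot: [2.39, -2.039, -0.0]
contact_force: [-2.6, -0.8, 0.6]
opening: 42.7
```

```bash
python3 - <<'E'
from h import *
st(); a=camera('top')[115:235,200:360]
cv2.imwrite('pics/t2.png',cv2.resize(a,(800,600),interpolation=cv2.INTER_CUBIC))
b=camera('wrist');cv2.imwrite('pics/w2.png',b)
E
```

```text
t 3.85 press [-21.8  69.9] z 53.3 yaw -80.95 tilt [-0.  0. -1.] op 42.7 F [-2.6 -0.8  0.6]
```

View pics/w2.png

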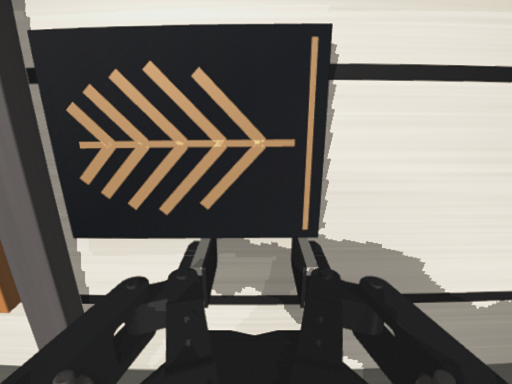

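Call:
play_rows(
  hand=[0,0,0,0,0],
  travel=[
    [0,-0.005,0],
    [0,-0.005,0],
    [0,-0.004,0],
    [0,-0.004,0],
    [0,-0.003,0],
  ],
  delta_rot=[
    [0,0,0],
    [0,0,0],
    [0,0,0],
    [0,0,0],
    [0,0,0],
  ],
)

```text
time_s: 4.45
eef_pos: [533.0, -4.7, 53.3]
tool_rot: [-2.39, 2.039, 0.0]
contact_force: [-1.8, -0.0, -0.2]
opening: 42.6
```

Call:
play_rows(
  hand=[0,0,0],
  travel=[
    [0,-0.001,0],
    [0,-0.001,0],
    [0,-0.001,0],
  ],
  delta_rot=[
    [0,0,0],
    [0,0,0],
    [0,0,0],
  ],
)

```text
time_s: 4.75
eef_pos: [535.6, -4.3, 53.3]
tool_rot: [2.39, -2.039, -0.0]
contact_force: [-2.2, -0.2, -0.7]
opening: 42.6
```

```bash
python3 -c "
from h import *
st()"
```

```text
t 4.75 press [ 1.9 69.8] z 53.3 yaw -80.96 tilt [-0.  0. -1.] op 42.6 F [-2.2 -0.2 -0.7]
```

Near the strip; creep on until the force rises.

Call:
play_rows(
  hand=[0,0,0],
  travel=[
    [0,-0.001,0],
    [0,-0.001,0],
    [0,-0.0005,0],
  ],
  delta_rot=[
    [0,0,0],
    [0,0,0],
    [0,0,0],
  ],
)

```text
time_s: 5.05
eef_pos: [538.2, -3.9, 53.3]
tool_rot: [-2.389, 2.039, -0.0]
contact_force: [-0.9, -1.1, -1.8]
opening: 42.6
```

Call:
play_rows(
  hand=[0,0],
  travel=[
    [0,-0.0005,0],
    [0,-0.0005,0],
  ],
  delta_rot=[
    [0,0,0],
    [0,0,0],
  ],
)

```text
time_s: 5.25
eef_pos: [538.4, -3.8, 53.2]
tool_rot: [2.389, -2.039, -0.002]
contact_force: [-6.6, -1.0, 3.9]
opening: 42.5
```

Call:
play_rows(
  hand=[0,0],
  travel=[
    [0,-0.0003,0],
    [0,-0.0003,0],
  ],
  delta_rot=[
    [0,0,0],
    [0,0,0],
  ],
)

```text
time_s: 5.45
eef_pos: [538.5, -3.7, 53.2]
tool_rot: [2.388, -2.038, -0.002]
contact_force: [-8.7, -0.9, 6.2]
opening: 42.9
```

```bash
python3 - <<'E'
from h import *
st(); b=camera('wrist');cv2.imwrite('pics/w3.png',cv2.resize(b,(800,600)))
E
```

```text
t 5.45 press [ 4.8 69.9] z 53.2 yaw -80.95 tilt [-0.002 -0.    -1.   ] op 42.9 F [-8.7 -0.9  6.2]
```

View pics/w3.png

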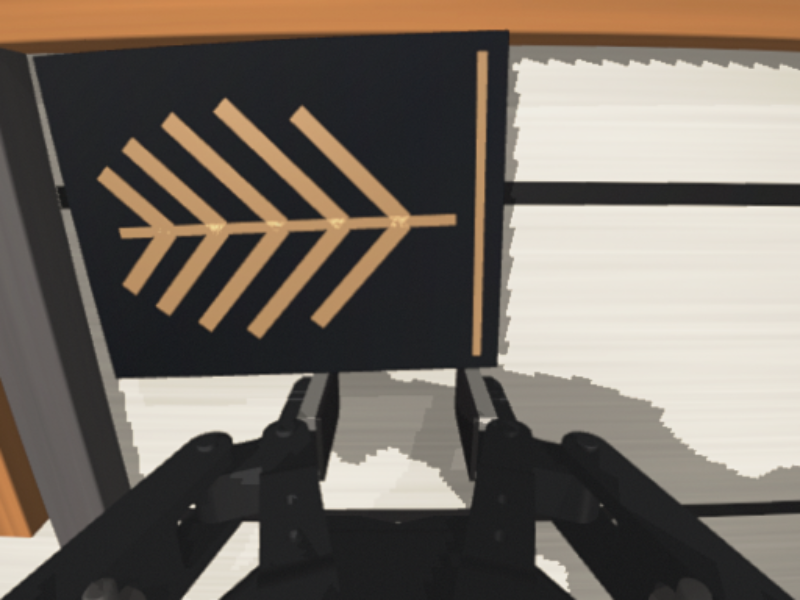

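Call:
play_rows(
  hand=[0,0,0,0,0],
  travel=[
    [0,0.005,0],
    [0,0.003,0],
    [-0.02,0,0],
    [-0.02,0,0],
    [0,0,0],
  ],
  delta_rot=[
    [0,0,0],
    [0,0,0],
    [0,0,0],
    [0,0,0],
    [0,0,0],
  ],
)

```text
time_s: 6.0
eef_pos: [525.4, 38.1, 53.7]
tool_rot: [-2.392, 2.033, 0.0]
contact_force: [-0.5, 0.4, 0.0]
opening: 42.5
```

Call:
play_rows(
  hand=[0,0,0,0,0],
  travel=[
    [0,-0.003,0],
    [0,-0.002,0],
    [0,-0.001,0],
    [0,-0.001,0],
    [0,-0.0005,0],
  ],
  delta_rot=[
    [0,0,0],
    [0,0,0],
    [0,0,0],
    [0,0,0],
    [0,0,0],
  ],
)

```text
time_s: 6.5
eef_pos: [532.8, 35.4, 53.2]
tool_rot: [2.389, -2.04, -0.001]
contact_force: [-2.2, 0.4, 0.3]
opening: 42.6
```

```bash
python3 -c "
from h import *
st()"
```

```text
t 6.5 press [  5.3 109.5] z 53.2 yaw -80.98 tilt [-0. -0. -1.] op 42.6 F [-2.2  0.4  0.3]
```

Call:
play_rows(
  hand=[0,0,0],
  travel=[
    [0,-0.0005,0],
    [0,-0.0005,0],
    [0,-0.0005,0],
  ],
  delta_rot=[
    [0,0,0],
    [0,0,0],
    [0,0,0],
  ],
)

```text
time_s: 6.8
eef_pos: [533.8, 35.9, 53.2]
tool_rot: [2.389, -2.039, -0.001]
contact_force: [-6.3, -0.4, 3.8]
opening: 43.0
```

Call:
play_rows(
  hand=[0,0],
  travel=[
    [0,-0.0005,0],
    [0,-0.0005,0],
  ],
  delta_rot=[
    [0,0,0],
    [0,0,0],
  ],
)

```text
time_s: 7.0
eef_pos: [533.8, 35.9, 53.1]
tool_rot: [2.388, -2.037, -0.003]
contact_force: [-9.9, -0.6, 7.4]
opening: 42.9
```

Call:
play_rows(
  hand=[0,0,0,0,0],
  travel=[
    [0,0.008,0],
    [0,0.012,0],
    [0,0,-0.03],
    [0,0,-0.03],
    [0.04,0,0],
  ],
  delta_rot=[
    [0,0,0],
    [0,0,0],
    [0,0,0],
    [0,0,0],
    [0,0,-0.1428],
  ],
)

```text
time_s: 7.5
eef_pos: [524.8, -0.4, 118.2]
tool_rot: [-2.531, 1.849, -0.009]
contact_force: [1.2, 0.4, 0.6]
opening: 42.6
```

Call:
play_rows(
  hand=[0,0,0,0,0],
  travel=[
    [0,0,0],
    [0,0,0],
    [0,0,0],
    [0,0,0],
    [0,0,0],
  ],
  delta_rot=[
    [0,0,-0.1428],
    [0,0,-0.1428],
    [0,0,-0.1428],
    [0,0,-0.1428],
    [0,0,-0.1428],
  ],
)

```text
time_s: 8.0
eef_pos: [522.3, -6.7, 113.6]
tool_rot: [-3.023, 0.854, -0.003]
contact_force: [-0.8, 0.0, 0.0]
opening: 42.3
```

Call:
play_rows(
  hand=[0,0,0,0,0],
  travel=[
    [0,0,0],
    [0,0,0],
    [0,0,0],
    [0,0,0],
    [0,0,0],
  ],
  delta_rot=[
    [0,0,-0.1428],
    [0,0,-0.1428],
    [0,0,-0.1428],
    [0,0,-0.1428],
    [0,0,-0.1428],
  ],
)

```text
time_s: 8.5
eef_pos: [522.3, -6.7, 113.6]
tool_rot: [3.131, 0.256, 0.003]
contact_force: [0.7, 0.1, -0.4]
opening: 42.8
```

```bash
python3 -c "
from h import *
tgt(62,10,112);print(read_state()['joint_positions'].round(2))"
```

```text
t 8.5 press [-11.6  69.5] z 113.6 yaw 9.36 tilt [ 0.002 -0.    -1.   ] op 42.8 F [ 0.7  0.1 -0.4]
tool delta mm [73.3 60.   1.7]
[ 0.49  0.32 -0.64  1.79  0.21  1.1  -0.06]
```

Call:
play_rows(
  hand=[0,0,0,0],
  travel=[
    [0.036,0.03,0],
    [0.037,0.03,0],
    [0,0,0],
    [0,0,0],
  ],
  delta_rot=[
    [0,0,0],
    [0,0,0],
    [0,0,0],
    [0,0,0],
  ],
)

```text
time_s: 8.9
eef_pos: [604.0, -55.0, 112.6]
tool_rot: [-3.131, -0.245, -0.0]
contact_force: [-0.6, 1.3, 0.5]
opening: 42.9
```

```bash
python3 - <<'E'
from h import *
st(); p,E=ext('wrist'); np.savez('pics/w4.npz',E=E)
b=camera('wrist');cv2.imwrite('pics/w4.png',cv2.resize(b,(800,600),interpolation=cv2.INTER_CUBIC))
E
```

```text
t 8.9 press [61.5  9.1] z 112.6 yaw 8.94 tilt [ 0.     0.001 -1.   ] op 42.9 F [-0.6  1.3  0.5]
```

View pics/w4.png

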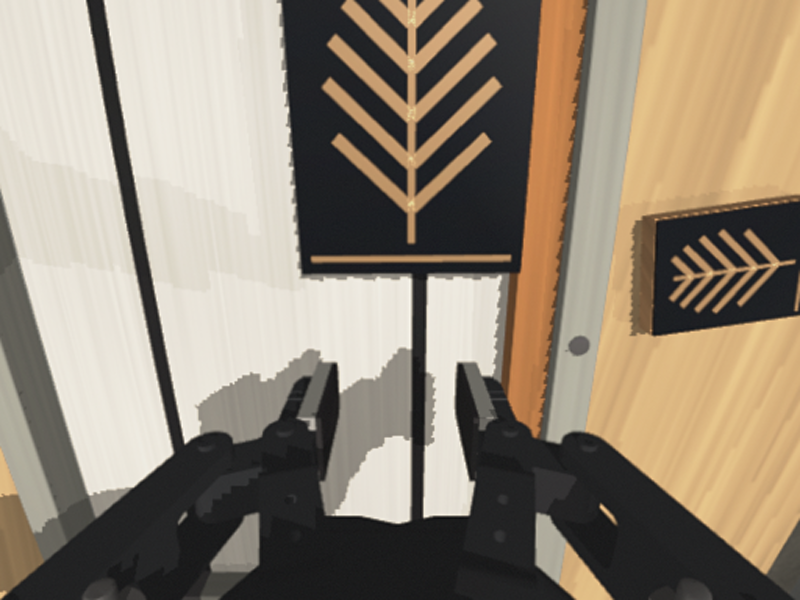

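```bash
python3 - <<'E'
from h import *
p=camera_params('wrist');E=np.load('pics/w4.npz')['E']
print(inv(q,unproj(p,E,(np.array([[302,273],[520,272]],float)+.5)/1.5625-.5,68.3)[:,:2]))
E
```

```text
[[ 19.76795624  38.44540513]
 [117.05998427  38.70419555]]
```

Call:
play_rows(
  hand=[0,0,0,0],
  travel=[
    [0.003,0,0.03],
    [0,0,0.02],
    [0,0,0.009],
    [0,0,0],
  ],
  delta_rot=[
    [0,0,0],
    [0,0,0],
    [0,0,0],
    [0,0,0],
  ],
)

```text
time_s: 9.35
eef_pos: [605.2, -53.1, 53.7]
tool_rot: [-3.131, -0.25, 0.003]
contact_force: [0.3, -0.0, 0.8]
opening: 42.8
```

Call:
play_rows(
  hand=[0,0,0,0,0],
  travel=[
    [0,-0.004,0],
    [0,-0.004,0],
    [0,-0.004,0],
    [0,-0.004,0],
    [0,-0.004,0],
  ],
  delta_rot=[
    [0,0,0],
    [0,0,0],
    [0,0,0],
    [0,0,0],
    [0,0,0],
  ],
)

```text
time_s: 9.85
eef_pos: [603.5, -34.4, 54.9]
tool_rot: [3.131, 0.247, 0.001]
contact_force: [0.1, -3.8, 2.0]
opening: 43.1
```

```bash
python3 -c "
from h import *
st()"
```

```text
t 9.85 press [64.2 29.4] z 54.9 yaw 9.03 tilt [ 0.001 -0.001 -1.   ] op 43.1 F [ 0.1 -3.8  2. ]
```

Call:
play_rows(
  hand=[0,0,0,0,0],
  travel=[
    [0,-0.003,0],
    [0,-0.003,0],
    [0,-0.003,0],
    [0,-0.002,0],
    [0,-0.001,0],
  ],
  delta_rot=[
    [0,0,0],
    [0,0,0],
    [0,0,0],
    [0,0,0],
    [0,0,0],
  ],
)

```text
time_s: 10.35
eef_pos: [601.4, -21.9, 54.4]
tool_rot: [-3.132, -0.248, -0.0]
contact_force: [-0.5, -2.3, 2.2]
opening: 42.9
```

Call:
play_rows(
  hand=[0,0],
  travel=[
    [0,-0.001,0],
    [0,-0.0005,0],
  ],
  delta_rot=[
    [0,0,0],
    [0,0,0],
  ],
)

```text
time_s: 10.55
eef_pos: [601.2, -20.8, 54.4]
tool_rot: [3.132, 0.247, 0.0]
contact_force: [-0.4, -3.2, 2.4]
opening: 42.5
```

```bash
python3 -c "
from h import *
st()"
```

```text
t 10.55 press [64.1 43.3] z 54.4 yaw 9.04 tilt [ 0. -0. -1.] op 42.5 F [-0.4 -3.2  2.4]
```

Call:
play_rows(
  hand=[0,0,0],
  travel=[
    [0,-0.0005,0],
    [0,-0.0005,0],
    [0,-0.0005,0],
  ],
  delta_rot=[
    [0,0,0],
    [0,0,0],
    [0,0,0],
  ],
)

```text
time_s: 10.85
eef_pos: [600.9, -19.3, 54.3]
tool_rot: [-3.132, -0.247, -0.0]
contact_force: [-0.5, -2.8, 2.2]
opening: 42.8
```

Call:
play_rows(
  hand=[0,0],
  travel=[
    [0,-0.0005,0],
    [0,-0.0005,0],
  ],
  delta_rot=[
    [0,0,0],
    [0,0,0],
  ],
)

```text
time_s: 11.05
eef_pos: [600.7, -18.2, 54.3]
tool_rot: [-3.132, -0.248, -0.0]
contact_force: [-0.2, -2.3, 3.2]
opening: 42.3
```

Call:
play_rows(
  hand=[0,0,0],
  travel=[
    [0,-0.0005,0],
    [0,-0.0005,0],
    [0,-0.0005,0],
  ],
  delta_rot=[
    [0,0,0],
    [0,0,0],
    [0,0,0],
  ],
)

```text
time_s: 11.35
eef_pos: [600.6, -17.6, 54.3]
tool_rot: [3.131, 0.247, 0.0]
contact_force: [1.1, -6.4, 1.1]
opening: 43.0
```

Call:
play_rows(
  hand=[0,0],
  travel=[
    [0,-0.0005,0],
    [0,-0.0005,0],
  ],
  delta_rot=[
    [0,0,0],
    [0,0,0],
  ],
)

```text
time_s: 11.55
eef_pos: [600.7, -17.6, 54.4]
tool_rot: [3.13, 0.245, 0.001]
contact_force: [2.3, -8.4, 2.7]
opening: 42.8
```

Call:
play_rows(
  hand=[0,0,0,0,0],
  travel=[
    [0,0.005,0],
    [0,0.015,0],
    [-0.01,0,-0.04],
    [-0.02,0,-0.045],
    [-0.02,0,-0.045],
  ],
  delta_rot=[
    [0,0,0],
    [0,0,0],
    [0,0,0],
    [0,0,0],
    [0,0,0],
  ],
)

```text
time_s: 12.05
eef_pos: [553.2, -43.6, 185.0]
tool_rot: [-3.13, -0.248, 0.002]
contact_force: [-0.5, -0.2, -0.1]
opening: 42.7
```

Call:
play_rows(
  hand=[0,0,0],
  travel=[
    [0,0,-0.03],
    [0,0,0],
    [0,0,0],
  ],
  delta_rot=[
    [0,0,0],
    [0,0,0],
    [0,0,0],
  ],
)

```text
time_s: 12.35
eef_pos: [554.4, -43.8, 214.7]
tool_rot: [3.132, 0.247, 0.002]
contact_force: [0.1, -0.2, -0.3]
opening: 42.5
```

```bash
python3 - <<'E'
from h import *
st(); p,E=ext('wrist'); np.savez('pics/w5.npz',E=E)
b=camera('wrist');cv2.imwrite('pics/w5.png',cv2.resize(b,(800,600),interpolation=cv2.INTER_CUBIC))
tgt(0,-225,200)
E
```

```text
t 12.35 press [14.2 27.9] z 214.7 yaw 9.03 tilt [ 0.001  0.    -1.   ] op 42.5 F [ 0.1 -0.2 -0.3]
t 12.4 press [13.6 28.1] z 213.4 yaw 9.03 tilt [-0.001  0.001 -1.   ] op 42.5 F [ 0.7  0.3 -0.7]
tool delta mm [-13.7 253.1  13.3]
```

View pics/w5.png

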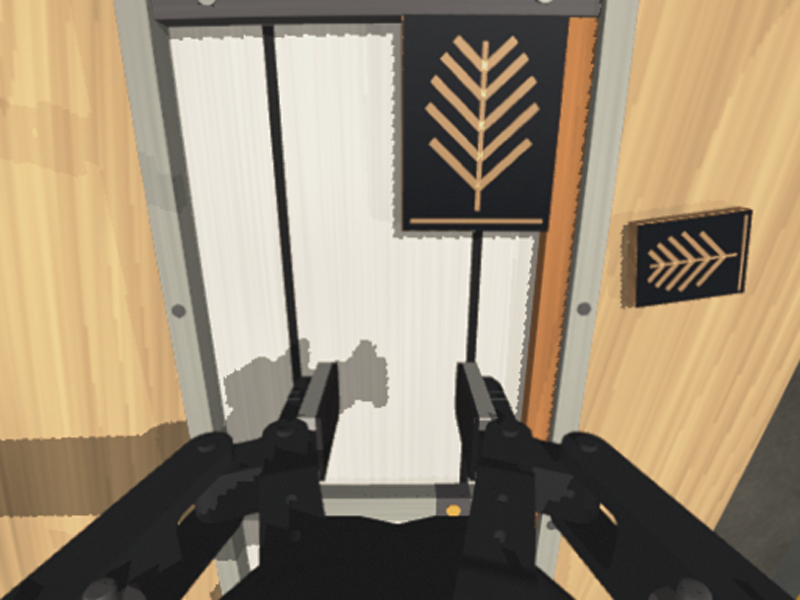

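```bash
python3 - <<'E'
from h import *
p=camera_params('wrist');E=np.load('pics/w5.npz')['E']
U=lambda L,z:inv(q,unproj(p,E,(np.array(L,float)+.5)/1.5625-.5,z)[:,:2]).round(1)
print('block',U([[402,15],[569,17],[547,229],[402,230]],68.3),'strip face top',U([[540,260],[527,400]],61), 'hb top',U([[175,22],[390,20]],63),'bar top edge L,R',U([[330,487],[400,487],[400,521]],63))
E
```

```text
block [[ 18.1 185.4]
 [116.4 185.2]
 [115.8  59.5]
 [ 18.5  58.8]] strip face top [[115.8  36.4]
 [117.5 -76.5]] hb top [[-118.4  184.5]
 [  11.1  184.1]] bar top edge L,R [[ -41.4 -159.4]
 [  17.7 -159.4]
 [  17.8 -196.7]]
```

Call:
play_rows(
  hand=[0,0,0,0,0],
  travel=[
    [-0.004,0.04,0],
    [-0.004,0.045,0],
    [-0.004,0.045,0],
    [0,0.045,0],
    [0,0.04,0],
  ],
  delta_rot=[
    [0,0,0],
    [0,0,0],
    [0,0,0],
    [0,0,0],
    [0,0,0],
  ],
)

```text
time_s: 12.9
eef_pos: [575.1, -260.1, 211.8]
tool_rot: [-3.13, -0.246, 0.005]
contact_force: [-0.2, 0.3, -0.5]
opening: 42.9
```

Call:
play_rows(
  hand=[0,0,0],
  travel=[
    [0,0.035,0],
    [0,0,0],
    [0,0,0],
  ],
  delta_rot=[
    [0,0,0],
    [0,0,0],
    [0,0,0],
  ],
)

```text
time_s: 13.2
eef_pos: [580.7, -292.5, 211.6]
tool_rot: [-3.129, -0.245, 0.005]
contact_force: [-0.6, 0.6, 0.0]
opening: 42.7
```

```bash
python3 - <<'E'
from h import *
tgt(0,-225,54); p,E=ext('wrist'); np.savez('pics/w6.npz',E=E)
b=camera('wrist');cv2.imwrite('pics/w6.png',cv2.resize(b,(800,600),interpolation=cv2.INTER_CUBIC))
E
```

```text
t 13.2 press [   1.3 -221.9] z 211.6 yaw 8.97 tilt [-0.003  0.003 -1.   ] op 42.7 F [-0.6  0.6  0. ]
tool delta mm [ -0.8   3.6 157.6]
```

View pics/w6.png

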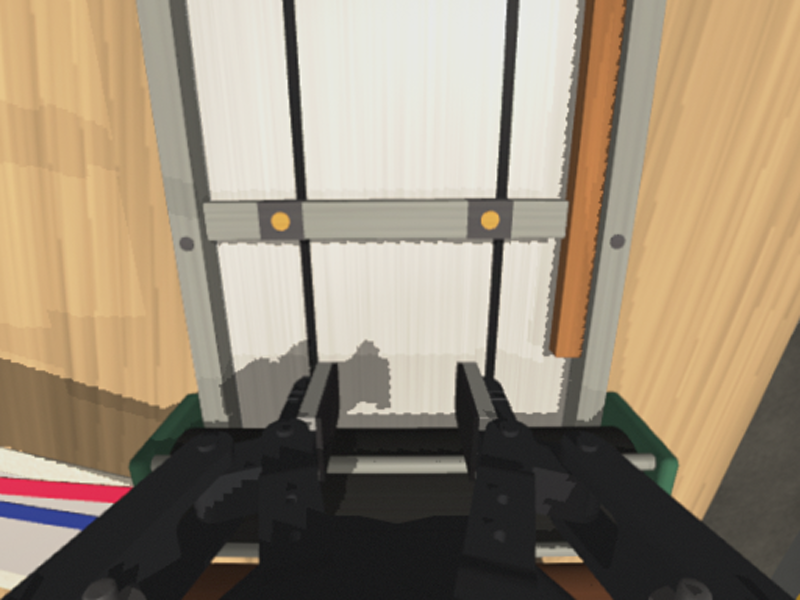

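Call:
play_rows(
  hand=[0,0,0,0,0],
  travel=[
    [0,0.002,0.035],
    [0,0,0.035],
    [0,0,0.035],
    [0,0,0.033],
    [0,0,0.018],
  ],
  delta_rot=[
    [0,0,0],
    [0,0,0],
    [0,0,0],
    [0,0,0],
    [0,0,0],
  ],
)

```text
time_s: 13.75
eef_pos: [580.4, -291.0, 54.7]
tool_rot: [-3.128, -0.252, 0.006]
contact_force: [0.3, -0.8, -0.4]
opening: 42.6
```

Call:
play_rows(
  hand=[0,0,0,0,0],
  travel=[
    [0,0,0],
    [0,-0.003,0],
    [0,-0.003,0],
    [0,-0.003,0],
    [0,-0.003,0],
  ],
  delta_rot=[
    [0,0,0],
    [0,0,0],
    [0,0,0],
    [0,0,0],
    [0,0,0],
  ],
)

```text
time_s: 14.25
eef_pos: [580.6, -281.9, 59.6]
tool_rot: [3.131, 0.248, 0.003]
contact_force: [-1.0, -0.4, -0.1]
opening: 42.9
```

Call:
play_rows(
  hand=[0,0,0,0,0],
  travel=[
    [0,-0.003,0],
    [0,-0.003,0],
    [0,-0.003,0],
    [0,-0.004,0],
    [0,-0.005,0],
  ],
  delta_rot=[
    [0,0,0],
    [0,0,0],
    [0,0,0],
    [0,0,0],
    [0,0,0],
  ],
)

```text
time_s: 14.75
eef_pos: [577.4, -265.7, 58.8]
tool_rot: [3.13, 0.245, 0.002]
contact_force: [1.6, -4.0, 2.3]
opening: 42.8
```

```bash
python3 -c "
from h import *
st()"
```

```text
t 14.75 press [   2.2 -194.9] z 58.8 yaw 8.97 tilt [ 0.001 -0.002 -1.   ] op 42.8 F [ 1.6 -4.   2.3]
```

Call:
play_rows(
  hand=[0,0,0,0,0],
  travel=[
    [0,0.004,0],
    [0,0,0.004],
    [0,0,0.003],
    [0,-0.003,0],
    [0,-0.004,0],
  ],
  delta_rot=[
    [0,0,0],
    [0,0,0],
    [0,0,0],
    [0,0,0],
    [0,0,0],
  ],
)

```text
time_s: 15.25
eef_pos: [576.2, -262.3, 50.6]
tool_rot: [3.131, 0.246, -0.001]
contact_force: [0.7, -5.0, -3.4]
opening: 42.7
```

Call:
play_rows(
  hand=[0,0,0,0,0],
  travel=[
    [0,-0.005,0],
    [0,-0.006,0],
    [0,-0.007,0],
    [0,-0.007,0],
    [0,-0.007,0],
  ],
  delta_rot=[
    [0,0,0],
    [0,0,0],
    [0,0,0],
    [0,0,0],
    [0,0,0],
  ],
)

```text
time_s: 15.75
eef_pos: [571.1, -230.5, 51.1]
tool_rot: [3.131, 0.246, -0.001]
contact_force: [0.5, -5.4, -3.7]
opening: 42.9
```

```bash
python3 -c "
from h import *
st()"
```

```text
t 15.75 press [   1.5 -159.1] z 51.1 yaw 9.0 tilt [-0.    -0.001 -1.   ] op 42.9 F [ 0.5 -5.4 -3.7]
```

Call:
play_rows(
  hand=[0,0,0,0,0],
  travel=[
    [0,-0.007,0],
    [0,-0.007,0],
    [0,-0.007,0],
    [0,-0.007,0],
    [0,-0.007,0],
  ],
  delta_rot=[
    [0,0,0],
    [0,0,0],
    [0,0,0],
    [0,0,0],
    [0,0,0],
  ],
)

```text
time_s: 16.25
eef_pos: [565.5, -195.9, 51.1]
tool_rot: [3.131, 0.246, -0.001]
contact_force: [-0.3, -5.1, -3.6]
opening: 43.1
```

Call:
play_rows(
  hand=[0,0,0,0,0],
  travel=[
    [0,-0.007,0],
    [0,-0.007,0],
    [0,-0.007,0],
    [0,-0.007,0],
    [0,-0.007,0],
  ],
  delta_rot=[
    [0,0,0],
    [0,0,0],
    [0,0,0],
    [0,0,0],
    [0,0,0],
  ],
)

```text
time_s: 16.75
eef_pos: [559.8, -161.4, 51.0]
tool_rot: [3.131, 0.247, -0.002]
contact_force: [-0.7, -5.6, -3.1]
opening: 42.6
```

Call:
play_rows(
  hand=[0,0,0,0,0],
  travel=[
    [0,-0.007,0],
    [0,-0.007,0],
    [0,-0.007,0],
    [0,-0.007,0],
    [0,-0.007,0],
  ],
  delta_rot=[
    [0,0,0],
    [0,0,0],
    [0,0,0],
    [0,0,0],
    [0,0,0],
  ],
)

```text
time_s: 17.25
eef_pos: [554.2, -126.9, 51.0]
tool_rot: [3.131, 0.246, -0.002]
contact_force: [-1.3, -5.1, -2.9]
opening: 42.5
```

Call:
play_rows(
  hand=[0,0,0,0,0],
  travel=[
    [0,-0.007,0],
    [0,-0.007,0],
    [0,-0.007,0],
    [0,-0.006,0],
    [0,-0.005,0],
  ],
  delta_rot=[
    [0,0,0],
    [0,0,0],
    [0,0,0],
    [0,0,0],
    [0,0,0],
  ],
)

```text
time_s: 17.75
eef_pos: [549.0, -95.0, 51.0]
tool_rot: [3.131, 0.247, -0.003]
contact_force: [-1.1, -4.7, -2.8]
opening: 42.5
```

```bash
python3 -c "
from h import *
st()"
```

```text
t 17.75 press [  0.8 -21.9] z 51.0 yaw 9.02 tilt [-0.002 -0.001 -1.   ] op 42.5 F [-1.1 -4.7 -2.8]
```

Call:
play_rows(
  hand=[0,0,0,0,0],
  travel=[
    [0,-0.005,0],
    [0,-0.005,0],
    [0,-0.005,0],
    [0,-0.005,0],
    [0,-0.005,0],
  ],
  delta_rot=[
    [0,0,0],
    [0,0,0],
    [0,0,0],
    [0,0,0],
    [0,0,0],
  ],
)

```text
time_s: 18.25
eef_pos: [545.0, -70.6, 51.0]
tool_rot: [3.131, 0.247, -0.003]
contact_force: [-1.8, -4.7, -1.2]
opening: 42.5
```

Call:
play_rows(
  hand=[0,0,0,0,0],
  travel=[
    [0,-0.004,0],
    [0,-0.003,0],
    [0,-0.002,0],
    [0,-0.002,0],
    [0,-0.001,0],
  ],
  delta_rot=[
    [0,0,0],
    [0,0,0],
    [0,0,0],
    [0,0,0],
    [0,0,0],
  ],
)

```text
time_s: 18.75
eef_pos: [543.7, -58.2, 51.2]
tool_rot: [3.131, 0.248, -0.002]
contact_force: [-2.1, -4.6, -0.8]
opening: 42.8
```

```bash
python3 -c "
from h import *
st()"
```

```text
t 18.75 press [ 1.4 15.3] z 51.2 yaw 9.04 tilt [-0.001 -0.    -1.   ] op 42.8 F [-2.1 -4.6 -0.8]
```

Call:
play_rows(
  hand=[0,0,0,0,0],
  travel=[
    [0,-0.001,0],
    [0,-0.001,0],
    [0,-0.001,0],
    [0,-0.0005,0],
    [0,-0.0005,0],
  ],
  delta_rot=[
    [0,0,0],
    [0,0,0],
    [0,0,0],
    [0,0,0],
    [0,0,0],
  ],
)

```text
time_s: 19.25
eef_pos: [543.3, -54.4, 51.3]
tool_rot: [3.132, 0.247, -0.001]
contact_force: [-1.5, -4.0, -1.4]
opening: 43.1
```

Call:
play_rows(
  hand=[0,0],
  travel=[
    [0,-0.0005,0],
    [0,-0.0005,0],
  ],
  delta_rot=[
    [0,0,0],
    [0,0,0],
  ],
)

```text
time_s: 19.45
eef_pos: [543.1, -53.5, 51.3]
tool_rot: [3.132, 0.247, -0.001]
contact_force: [-2.0, -5.7, -0.9]
opening: 42.8
```

Call:
play_rows(
  hand=[0,0],
  travel=[
    [0,-0.0005,0],
    [0,-0.0005,0],
  ],
  delta_rot=[
    [0,0,0],
    [0,0,0],
  ],
)

```text
time_s: 19.65
eef_pos: [543.0, -52.6, 51.3]
tool_rot: [3.131, 0.247, -0.001]
contact_force: [-2.7, -5.8, 0.2]
opening: 42.7
```

Call:
play_rows(
  hand=[0,0],
  travel=[
    [0,-0.0005,0],
    [0,-0.0005,0],
  ],
  delta_rot=[
    [0,0,0],
    [0,0,0],
  ],
)

```text
time_s: 19.85
eef_pos: [543.0, -52.5, 51.3]
tool_rot: [3.13, 0.246, -0.001]
contact_force: [-2.1, -7.9, -1.6]
opening: 42.9
```

Call:
play_rows(
  hand=[0,0,0],
  travel=[
    [0,-0.0005,0],
    [0,-0.0005,0],
    [0,0,0],
  ],
  delta_rot=[
    [0,0,0],
    [0,0,0],
    [0,0,0],
  ],
)

```text
time_s: 20.15
eef_pos: [542.9, -52.3, 51.3]
tool_rot: [3.13, 0.245, -0.001]
contact_force: [-1.1, -9.6, -0.8]
opening: 42.6
```

Call:
play_rows(
  hand=[0,0,0,0,0],
  travel=[
    [0,0.004,0],
    [0,0.012,0],
    [0,0,-0.03],
    [0,0,-0.045],
    [0,0,-0.045],
  ],
  delta_rot=[
    [0,0,0],
    [0,0,0],
    [0,0,0],
    [0,0,0],
    [0,0,0],
  ],
)

```text
time_s: 20.65
eef_pos: [545.4, -65.7, 172.6]
tool_rot: [-3.13, -0.249, 0.001]
contact_force: [1.0, 0.4, 0.2]
opening: 42.9
```

Call:
play_rows(
  hand=[0,0,0,0],
  travel=[
    [0.02,0,-0.03],
    [0.02,0,0],
    [0,0,0],
    [0,0,0],
  ],
  delta_rot=[
    [0,0,0],
    [0,0,0],
    [0,0,0],
    [0,0,0],
  ],
)

```text
time_s: 21.05
eef_pos: [585.0, -59.4, 200.9]
tool_rot: [-3.131, -0.249, 0.001]
contact_force: [-0.4, 0.3, -0.9]
opening: 42.4
```

```bash
python3 - <<'E'
from h import *
st(); p,E=ext('wrist'); np.savez('pics/w7.npz',E=E)
b=camera('wrist');cv2.imwrite('pics/w7.png',cv2.resize(b,(800,600),interpolation=cv2.INTER_CUBIC))
E
```

```text
t 21.05 press [42.   7.7] z 200.9 yaw 9.09 tilt [-0.001  0.001 -1.   ] op 42.4 F [-0.4  0.3 -0.9]
```

View pics/w7.png

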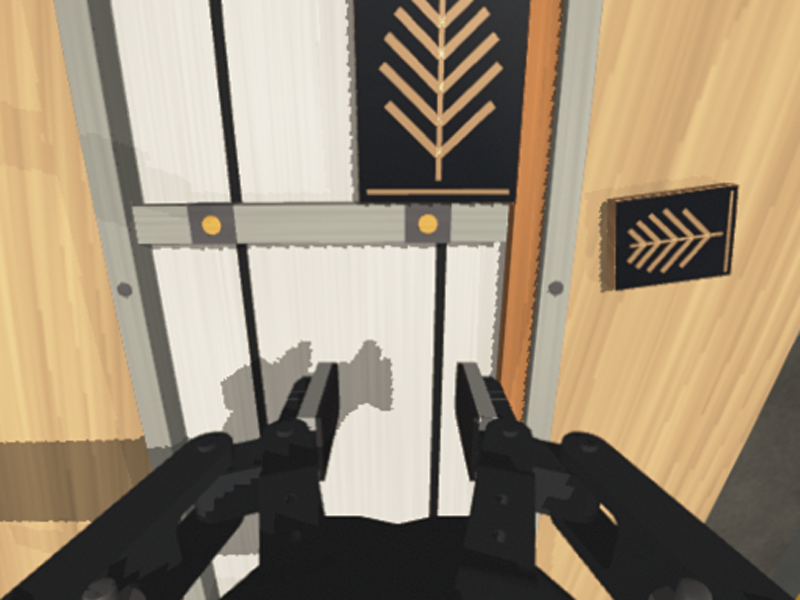

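Call:
play_rows(
  hand=[0,0,0,0],
  travel=[
    [0.01,-0.03,-0.02],
    [0.01,-0.04,-0.02],
    [0,0,0],
    [0,0,0],
  ],
  delta_rot=[
    [0,0,0],
    [0,0,0],
    [0,0,0],
    [0,0,0],
  ],
)

```text
time_s: 21.5
eef_pos: [593.4, 14.0, 241.5]
tool_rot: [-3.131, -0.253, -0.001]
contact_force: [0.1, -1.6, -0.9]
opening: 42.8
```

```bash
python3 - <<'E'
from h import *
st(); b=camera('wrist')[0:288,128:512]
cv2.imwrite('pics/w8.png',cv2.resize(b,(800,600),interpolation=cv2.INTER_CUBIC))
E
```

```text
t 21.5 press [61.8 78.8] z 241.5 yaw 9.23 tilt [ 0.  0. -1.] op 42.8 F [ 0.1 -1.6 -0.9]
```

View pics/w8.png

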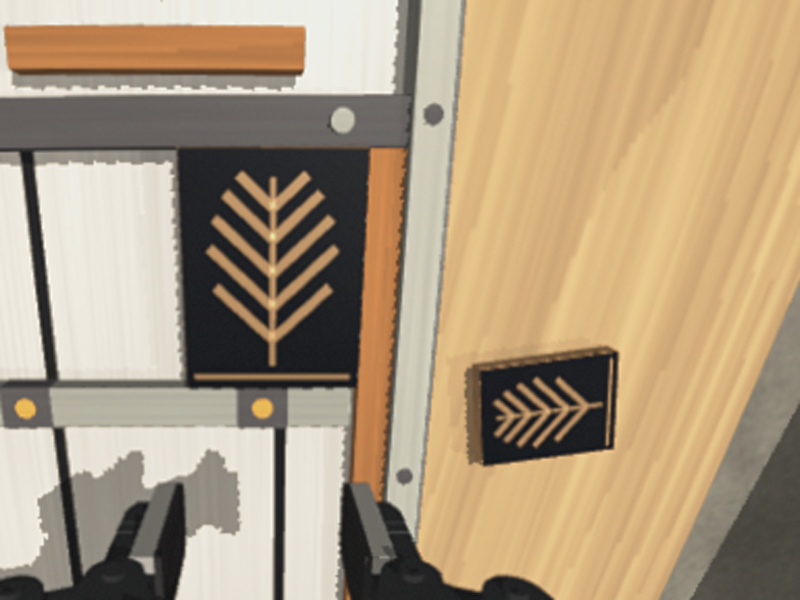

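The block (top corners at about (178,150), (370,150), (355,383) and (188,385)) sits squarely against the head bar and strip. The bar touches its free end, and the sticks and the look-alike haven't moved.

```bash
python3 -c "
from h import *
st();print(hand_in())"
```

```text
t 21.55 press [61.4 77. ] z 240.8 yaw 9.07 tilt [-0.001 -0.001 -1.   ] op 42.8 F [ 0.1 -0.1  0.6]
the job is handed in; nothing more can be done
None
```

The linocut is in the corner, flush against the side strip and the head bar, with the lock-up bar up against its free end. I handed the job in at 21.6 s.

**Pushing:** I used the half-open fingers only, without gripping or lifting. The block went first to the strip, then to the head bar, and then I slid the bar up. The first push to the strip turned the block slightly too far, so I moved the fingers and squared it.

**Forces:** The highest reading was about 12 N on the block and 10 N on the bar, both well under 25 N. At each stop the force rose while the fingers stopped advancing, which showed contact.

**Last checks:**
- With the block seated, before the bar went up, its top corners measured about (116, 185) and (116, 59) in press mm. That is square to the press and about 1 mm from the nominal corner in x. The right-hand end read about 4 mm off nominal (55 mm), which I put down to pixel reading. The calibration is only good to about 2 mm.
- The final wrist picture shows no visible gap at the strip, the head bar or the lock-up bar.
- The stick in view and the smaller look-alike had not moved. The ink tin, the brayer and the second stick were not in the last picture, but the arm never went near them.
- The robot was clear of everything, about 195 mm above the bed.

I did not measure the bar's travel directly; I judged it from the force rise and the picture.

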